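Hold a pipe coupling in the bench trigger clamp

TASK

Stand the short pipe coupling upright on the board of the bench clamp, in front of its V jaw, and let go of it; then pump the clamp's trigger (never push the rod itself) until the spring nose bears on the coupling and holds it snug in the V. Finish while still squeezing the trigger, with the nose sunk about half-way into its sleeve: pressed home firmly, but never so hard that the nose bottoms, which would squeeze the soft plastic out of round. Leave the other two fittings where they are.

Things in the scene. Friction and masses are not known exactly. Their poses are not given: they have to be found in the camera images.
- clamp: Bench trigger clamp, fixed: wooden board 300x100x16 mm with a grey cast head. Origin on the bench under the trigger's pivot pin; x runs along the rod, the way it pushes (handle to V jaw), z up; the board reaches from x -90 to 210. Head: x -44 to 28, 24 wide, up to 96 above the bench. Place and direction on the bench vary.
- vjaw: Grey V jaw bolted to the board at the far end, 42 mm wide, 36 high, axes as the clamp; its 90 degree V opens towards the head. Origin: the point on the board's upper face (16 mm above the bench) where the middle of the coupling's underside is when the coupling rests in the V; the jaw's body lies at x 11 to 51. It is fixed 134 to 144 mm ahead of the clamp's origin.
- handle_mid (a point): Middle of the fixed upright handle, 125 mm above the bench: a black grip 18 mm thick along the clamp's x, 22 wide, its top 156 mm above the bench; it stands 26 mm behind the trigger's pivot, the trigger in front of it (clamp +x).
- trigger_pad (a point): Middle of the upright trigger lever, 125 mm above the bench at rest: black, 10 mm thick along the clamp's x, 15 wide, top 154 mm above the bench, pivot at 83. It is squeezed towards the handle. Back of handle to front of trigger: 49 mm at rest, 32 mm fully squeezed, so fingers closing along the clamp's x can take both from above.
- trigger (a joint): Trigger angle: 0 at rest, 0.40 rad squeezed to its stop; a return spring (1.4 N rising to 2.9 N at the lever) opens it again.
- rod (a joint): Advance of the toothed rod (m), 0 to 0.062; 0 to 0.015 at the start. After the first third of a squeeze the trigger's pawl pushes a 5 mm tooth: about 10 mm a full squeeze, near its end 1 mm per mm at the lever. When the trigger opens the rod stays by friction (2.5 N). No second pawl: let go under load, the nose's spring drives the rod back, so the grip lasts only while squeezed.
- nose (a joint): How far the spring nose is pushed back into its sleeve on the rod (m): 0 out, 0.010 bottomed; spring 2 N per mm.
- nose_face (a point): Centre of the nose's flat rubber face (20 mm across), 36 mm above the bench, front end of the rod; it presses along the clamp's x. 75 mm ahead of the clamp's origin when the rod's advance is 0: 25 to 50 mm from the seated coupling's near side at the start.
- coupling: Short plain plastic pipe coupling standing on end: a slightly waisted round sleeve, open at both ends, 39 mm across, 40 mm tall, about 50 g. Origin in the middle of its underside, z up along its bore. It starts upright on the bench to the right of the clamp, in a row of three with the two brass fittings, in any place of the row.
- elbow: Brass pipe elbow 44 x 44 x 28 mm lying on the bench, origin under its middle; not to be disturbed.
- nipple: Brass hex nipple, threaded at both ends, 26 x 30 mm and 41 mm tall, standing on the bench, origin under its middle; not to be disturbed.

How it is judged:
On the way, in this order (a step that is already met when the one before it is completed fails the run):
1. the coupling stands upright on the board before the V jaw, let go (horizontal distance between coupling and vjaw below 0.018 m and z of coupling in the frame of vjaw below 0.004 m and angle between coupling's own z axis and vertical below 0.1 rad and contact force between the fingers and coupling below 0.1 N and linear speed of coupling below 0.02 m/s), for 0.2 s.
2. the nose has been brought up against the coupling with the trigger (contact force between nose and coupling above 0.5 N and horizontal distance between coupling and vjaw below 0.018 m), for 0.05 s.
At the end, for the whole second after the job is handed in: The fingers still squeeze the trigger; the coupling stands upright (within 0.1 rad) in the V, within 5 mm of its seat, not touched by the robot; the nose presses on it and is pushed 2.5 to 7.8 mm of its 10 mm into the sleeve (about 5 to 16 N), everything at rest (value of joint nose between 0.0025 and 0.0078 m and contact force between nose and coupling above 3.5 N and contact force between vjaw and coupling above 2 N and contact force between the fingers and trigger above 2 N and contact force between the arm and coupling below 0.1 N and horizontal distance between coupling and vjaw below 0.005 m and angle between coupling's own z axis and vertical below 0.1 rad and linear speed of coupling below 0.01 m/s and velocity of joint rod between -0.005 and 0.005 m/s); the arm keeps its last pose, push and grip.
It fails at once if the nose bottoms (over 9.2 mm of its 10 mm), squeezing the coupling out of round (value of joint nose above 0.0092 m).
It fails at once if the robot pushes the rod itself (contact force between any of the arm, the fingers and rod above 3 N).
It fails at once if the elbow or the nipple is disturbed (over 30 mm) (distance of any of elbow, nipple from where it was at the start of the episode above 0.03 m).
It also fails if it takes over 67 s, if anything falls off the work surface, if the arm or the gripper's body presses on something with over 40 N, if the wrist force passes 120 N, or if a joint passes its speed limit or range.

ROBOT

A 6-joint arm with a two-finger parallel gripper is mounted at the origin on a cart in front of the work surface, level with it; the furniture and walls round the work are solid. World frame = base frame: x ahead of the robot, y to its left, z up, the work surface at z = 0. Lengths are in m, angles in rad, forces in N, time in s.
With the tool pointing down it reaches from about 0.25 to 0.775 m from the base axis. Payload 4 kg.
Tool frame: the origin (TCP) lies at the very end of the fingers, on their centre line; the grasp point (between the pads) lies ctrl.grip_point_offset behind it (ctrl.grip_point_offset is the distance from the TCP to the grasp point, in m); z points along the fingers, y is the line along which they close (so a half turn about z gives the same grasp; the last joint's range is limited). The gripper opens to 85 mm and grips with 20 to 120 N. Pads are 22 mm wide; open, the fingers measure 114 mm over their backs; the gripper's body (76 mm by 85 mm) begins 54 mm behind the grasp point. The pads swing forward as they close: fully open they stand 13 mm farther back than shut.
Start: joints at [1.186, 0.087, 1.371, -0, 1.684, -0.103], TCP at [0.153, 0.528, 0.231] pointing down, gripper open.
Joint ranges: [-3.1, 3.1], [-0.76, 2.03], [0.27, 2.55], [-1.08, 4.22], [0.17, 2.65], [-2.57, 2.57]. Speed limits (rad/s): [2.79, 2.79, 3.14, 3.14, 3.14, 3.14].

INTERFACE

Orientations are given as a rotation vector (axis times angle).
In Python, from bench import telemetry, imaging, ctrl, finder gives the robot as it stands.
- The arm moves only by the tool drive_tool, never from a script. Its argument "series" is a list of rows, each an object of numbers: "x", "y", "z": the shift along the tool's x, y, z as a fraction of full scale; "roll": the turn about the tool's z as a fraction of full scale. A call has 1 to 12 rows; each row is the pose to reach, as a shift and turn from the pose commanded when the call began, along the tool's axes at that moment; what a row does not reach only later rows make up. Full scale, the value 1, is 0.12 m for a shift and pi/2 rad for a turn. A row lasts 1/12 s, in which the tool goes at most 41.7 mm and 7.16 degrees, less where a joint would pass 70% of its speed; a pose out of reach is approached as far as the arm can. A call with a number of a shift or a turn outside -1 to 1 is refused whole. A call with a gripper value outside its range is refused whole. "jaw" is the opening, from -1 (shut) to 1 (fully open), set as the call begins (left out, the last holds). The fingers move at their own pace and stop on an object; "squeeze" is the grip in N (left out, the last holds). Time passes only in rows, so rows that repeat a pose let the fingers close. It gives the time, the measured TCP pose, the force, the opening and the grip force at its end, in the units of the state.
- telemetry.read_state(): the state, without advancing time (a new reading comes with each control period).
- imaging.grab_frame(name): name is "side" or "top" or "wrist"; returns a dict with "pixels" (384x512x3 uint8, blue, green, red), "depth" (384x512 float32, m along the optical axis (not along the pixel's ray), 0 where there is no reading), "K" (3x3 intrinsics, pixels), "R" (3x3) and "t" (3): a world point X has camera coordinates R X + t. Camera axes: x right, y down, z forward; pixel columns grow to the right and rows downward; lengths in m; the calibration is good to about 2 mm. A picture is of the moment at which its call begins.
- ctrl.job_done(): hands the job in; it is judged then, once.
Trained networks look in a picture, given as the dict that the camera call returned (one of the last four; its "shot" number tells which), for a name from the list of things; names that differ only in an ending like _2 or _b are one class to them, and where a whole thing is asked for, a point or a joint stands for the part that bears it (a point fixed in the world has none). Each returns a list of dicts, best first, with "score" (0 to 1); they miss things now and then, are a little off and sometimes report something else, mostly with a low value. They report only what shows in the picture. A call takes as long as a camera call.
- finder.spot_in(picture, label): "position" ([x, y, z] in m, in the coordinates of the camera as it stood for that picture, good to about 4 mm: the middle of the surface that is visible of it).
- finder.silhouettes(picture, label): "mask" (384x512 bool, what is visible of it).
The state is a dict: "t": time; "joints": joint angles; "joint_vel": joint speeds; "effort": joint torques, N m; "position": TCP position; "tcp_rot": TCP orientation; "ft_force": force on the tool from outside, world axes, zero at the start; "torque": the same for the moment, N m; "finger_gap": opening from 0.0 (shut) to 1.0 (fully open); "grasp_force": force on a finger pad.
Only numpy, scipy, OpenCV 4.12 (cv2) and the standard library are available. Lean on these libraries where they do the work, as an engineer would, in place of code of your own. Each camera call takes 0.05 s, during which the arm holds its last target. There are 200 camera calls.

## Working session

There is one attempt and no reset: what is moved stays moved. The work goes in short steps, Python scripts to look and compute and a tool call to move; the robot and the scene stay as the last step left them, time stands still between calls to the robot, and variables do not carry over. Pictures are saved under pics/ and viewed, at most 10 in all, crops included, and the job is handed in when it is done.

Besides the shell and the picture viewer there is one more tool, called as name([rows], argument=value, ...), one row to a line, values as JSON. drive_tool: Moves the arm, as the interface text tells. Shift numbers are shares of 0.12 m and turn numbers shares of pi/2 rad, none past 1 either way. Its arguments: {"type":"object","properties":{"series":{"type":"array"},"jaw":{"type":"number"},"squeeze":{"type":"number"}},"required":["series"]}

```bash
mkdir -p pics; cat > h.py <<'E'
import numpy as np, cv2
from scipy.spatial.transform import Rotation as Ro
from bench import telemetry, imaging, ctrl, finder
def world(p,c): return p['R'].T@(np.asarray(c)-p['t'])
def cloud(p,m):
    v,u=np.nonzero(m&(p['depth']>0)); d=p['depth'][v,u]
    c=np.stack([u,v,np.ones_like(u)]).astype(float); c=np.linalg.inv(p['K'])@c*d
    return (p['R'].T@(c-p['t'][:,None])).T
E
python3 - <<'E'
from h import *
print(telemetry.read_state(), ctrl.grip_point_offset)
ps=[]
for n in ['top','side']:
    p=imaging.grab_frame(n); ps.append(p['pixels'])
    for l in ['clamp','vjaw','handle_mid','trigger_pad','nose_face','coupling','elbow','nipple']:
        for r in finder.spot_in(p,l)[:2]: print(n,l,round(r['score'],2),world(p,r['position']).round(4))
    for l in ['coupling','vjaw','clamp','elbow','nipple','trigger_pad','handle_mid']:
        for r in finder.silhouettes(p,l)[:1]:
            c=cloud(p,r['mask']); print(n,l,'mask',r['score'],len(c), np.percentile(c,[2,50,98],axis=0).round(3).tolist() if len(c) else '')
cv2.imwrite('pics/a.png',cv2.resize(np.vstack(ps),(400*1,600)))
cv2.imwrite('pics/top.png',ps[0]);cv2.imwrite('pics/side.png',ps[1])
E
```

```text
{'t': 0.0, 'joints': array([ 1.18588696e+00,  8.79686017e-02,  1.37229694e+00, -2.01528687e-05,
        1.68358283e+00, -1.03098248e-01]), 'joint_vel': array([ 0.00123352, -0.00049666,  0.00112487, -0.00211746,  0.00032437,
        0.00154945]), 'effort': array([ 2.54099959e-04, -3.51869774e+01, -3.13270426e+01, -1.29125442e-04,
        1.10982178e-02, -1.50138231e-05]), 'position': array([0.15277158, 0.5278303 , 0.23011003]), 'tcp_rot': array([-0.44113392, -3.10993436,  0.00344534]), 'ft_force': array([-0.09290227, -0.69731099,  0.65335535]), 'torque': array([-0.07388047, -0.0436287 , -0.02764063]), 'grasp_force': 0.0, 'finger_gap': 0.9983060587517704} 0.0187
top clamp 0.97 [0.4509 0.2192 0.0184]
top clamp 0.44 [0.4417 0.1963 0.0445]
top vjaw 0.78 [0.4107 0.0946 0.0505]
top handle_mid 0.91 [0.4513 0.22   0.0148]
top nose_face 0.49 [0.4403 0.1968 0.0404]
top coupling 0.58 [ 0.5338 -0.2285  0.0446]
top elbow 0.7 [ 0.5226 -0.1576  0.026 ]
top nipple 0.42 [ 0.528  -0.0588  0.0234]
top coupling mask 0.45 197 [[0.516, -0.252, -0.003], [0.534, -0.234, 0.036], [0.552, -0.216, 0.043]]
top vj
[... 710 characters left out ...]
659  0.024 ]
side coupling mask 0.63 505 [[0.515, -0.253, 0.002], [0.529, -0.238, 0.029], [0.55, -0.218, 0.041]]
side vjaw mask 0.17 529 [[0.515, -0.253, -0.001], [0.529, -0.238, 0.028], [0.553, -0.216, 0.041]]
side clamp mask 0.95 1874 [[0.388, 0.142, 0.001], [0.458, 0.253, 0.018], [0.521, 0.36, 0.153]]
side elbow mask 0.9 341 [[0.501, -0.174, 0.005], [0.519, -0.158, 0.024], [0.545, -0.138, 0.029]]
side nipple mask 0.75 166 [[0.514, -0.074, 0.002], [0.522, -0.066, 0.025], [0.537, -0.054, 0.041]]
side trigger_pad mask 0.5 126 [[0.451, 0.246, 0.056], [0.458, 0.254, 0.122], [0.466, 0.282, 0.152]]
side handle_mid mask 0.71 1851 [[0.41, 0.151, -0.0], [0.459, 0.254, 0.018], [0.521, 0.376, 0.152]]
```

View pics/top.png

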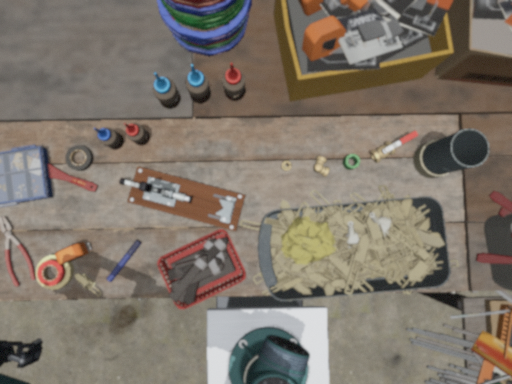

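View pics/side.png

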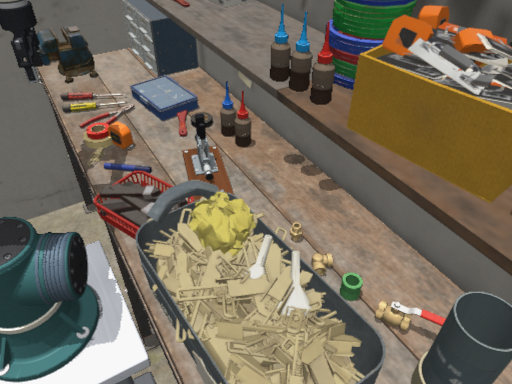

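The top view shows the coupling (green) at (352,160), the elbow at (321,163), the nipple at (287,165) and the clamp board from (128,180) to (243,215), with its V jaw on the right. The side view has the coupling at (350,286). There is also an unrelated valve at (393,317).

```bash
cat >> h.py <<'E'
def goto(xyz,roll=0.):
    "fractions for a move to TCP xyz with turn roll about tool z"
    s=telemetry.read_state(); R=Ro.from_rotvec(s['tcp_rot'])
    d=R.inv().apply(np.asarray(xyz)-s['position'])/.12
    m=R.as_matrix(); print('pos',s['position'].round(4),'yaxis',m[:,1].round(3),'z',m[:,2].round(4),'j6',s['joints'][5].round(3)); print('frac',d.round(3),'roll',round(roll/(np.pi/2),3),'n',abs(d).max())
E
python3 - <<'E'
from h import *
p=imaging.grab_frame('top')
m=finder.silhouettes(p,'clamp')[0]['mask']; c=cloud(p,m)
b=c[(c[:,2]>.006)&(c[:,2]<.024)]; r=cv2.minAreaRect((b[:,:2]*1000).astype(np.float32)); print(r, cv2.boxPoints(r).round(0).tolist(), np.median(b[:,2]))
t=c[c[:,2]>.12]; print('handle top',len(t),t.mean(0).round(4))
j=c[(c[:,2]>.04)&(c[:,1]<.13)]; print('jaw',len(j),j.mean(0).round(4))
w=imaging.grab_frame('wrist'); print('cam',-w['R'].T@w['t'],w['R'],w['K'])
goto([.44,.2,.23])
E
```

```text
Traceback (most recent call last):
IndexError: list index out of range
```

```bash
cat > m.py <<'E'
from h import *
for k in range(4):
    p=imaging.grab_frame('top'); r=finder.silhouettes(p,'clamp')
    if r: break
m=r[0]['mask']; c=cloud(p,m)
b=c[(c[:,2]>.006)&(c[:,2]<.024)]; r=cv2.minAreaRect((b[:,:2]*1000).astype(np.float32)); print(r, cv2.boxPoints(r).round(0).tolist(), np.median(b[:,2]))
t=c[c[:,2]>.12]; print('handle top',len(t),t.mean(0).round(4))
j=c[(c[:,2]>.04)&(c[:,1]<.13)]; print('jaw',len(j),j.mean(0).round(4))
w=imaging.grab_frame('wrist'); print('cam',-w['R'].T@w['t'],w['R'],w['K'])
goto([.44,.2,.23])
E
python3 m.py
```

```text
((445.5300598144531, 206.32257080078125), (300.0565185546875, 100.1249008178711), 73.98057556152344) [[356.0, 76.0], [452.0, 48.0], [535.0, 337.0], [439.0, 364.0]] 0.015907246371503224
handle top 119 [0.4661 0.2786 0.1492]
jaw 6 [0.4311 0.1159 0.0514]
cam [0.07770474 0.54960276 0.37358392] [[ 2.78966409e-01  9.60300457e-01 -8.80452713e-04]
 [ 9.15525163e-01 -2.65682303e-01  3.02037399e-01]
 [ 2.89812731e-01 -8.50643651e-02 -9.53295670e-01]] [[273.72008773   0.         258.22791439]
 [  0.         273.72008773 193.01022272]
 [  0.           0.           1.        ]]
pos [0.153  0.5283 0.2314] yaxis [0.278 0.961 0.   ] z [ 1.e-04  1.e-04 -1.e+00] j6 -0.103
frac [-3.058 -1.963  0.011] roll 0.0 n 3.058451204501687
```

drive_tool([
  {"x": -0.33,"y": -0.25},
  {"x": -0.66,"y": -0.5},
  {"x": -1,"y": -0.75},
  {"x": -1,"y": -0.75},
])

```text
invalid input at $.series[0]: expected keys x, y, z, roll
```

drive_tool([
  {"x": -0.33,"y": -0.25},
  {"x": -0.66,"y": -0.5},
  {"x": -1,"y": -0.75},
  {"x": -1,"y": -0.75},
])

```text
invalid input at $.series[0]: expected keys x, y, z, roll
```

drive_tool([
  {"x": -0.33,"y": -0.25},
  {"x": -0.66,"y": -0.5},
  {"x": -1,"y": -0.75},
  {"x": -1,"y": -0.75},
  {"x": -1,"y": -0.75},
  {"x": -1,"y": -0.75},
])

```text
invalid input at $.series[0]: expected keys x, y, z, roll
```

```bash
cat >> h.py <<'E'
CD=np.array([-.2760,-.9612,0]); CO=np.array([.4621,.2640,0]); CY=np.array([.9612,-.2760,0])
def cl(P):
    P=np.atleast_2d(P)-CO; return np.stack([P@CD,P@CY,P[:,2]],1)
E
cat > s.py <<'E'
from h import *
import sys
w=imaging.grab_frame('wrist'); cv2.imwrite(sys.argv[1],w['pixels'])
for l in ['vjaw','trigger_pad','handle_mid','nose_face']:
    for r in finder.spot_in(w,l)[:2]: print(l,round(r['score'],2),cl(world(w,r['position']))[0].round(4))
P=cl(cloud(w,np.ones((384,512),bool)))
q=P[(P[:,2]>.010)&(P[:,2]<.022)&(abs(P[:,1])<.08)&(P[:,0]>-.12)&(P[:,0]<.24)]
print('board',np.percentile(q,[1,50,99],axis=0).round(4).tolist())
j=P[(P[:,2]>.042)&(P[:,2]<.065)&(P[:,0]>.12)&(P[:,0]<.22)&(abs(P[:,1])<.04)]
print('jaw top',len(j),np.percentile(j,[1,50,99],axis=0).round(4).tolist())
for a in np.arange(-.022,.023,.004):
    k=j[abs(j[:,1]-a)<.002]
    if len(k)>3: print('y',a.round(3),'x',np.percentile(k[:,0],[3,97]).round(4))
t=P[(P[:,2]>.145)&(P[:,2]<.165)&(abs(P[:,0])<.08)&(abs(P[:,1])<.03)]
if len(t): print('tops',len(t),np.percentile(t,[1,50,99],axis=0).round(4).tolist(), np.histogram(t[:,0],np.arange(-.045,.02,.005)))
n=P[(P[:,2]>.03)&(P[:,2]<.05)&(P[:,0]>.05)&(P[:,0]<.118)&(abs(P[:,1])<.015)]
if len(n): print('nose/rod',np.percentile(n,[1,50,99],axis=0).round(4).tolist())
goto([.44,.15,.25])
E
python3 s.py pics/w1.png
```

```text
handle_mid 0.6 [ 0.0966 -0.0125  0.0135]
board [[0.0707, -0.051, 0.0134], [0.1005, -0.0135, 0.0161], [0.1424, 0.0149, 0.0177]]Traceback (most recent call last):
  File "s.py", line 10, in <module>
    print('jaw top',len(j),np.percentile(j,[1,50,99],axis=0).round(4).tolist())
                           ~~~~~~~~~~~~~^^^^^^^^^^^^^^^^^^^^
    return _quantile_unchecked(
        a, q, axis, out, overwrite_input, method, keepdims, weights)
    return _ureduce(a,
                    func=_quantile_ureduce_func,
    ...<5 lines>...
                    overwrite_input=overwrite_input,
                    method=method)
    r = func(a, **kwargs)
    result = _quantile(arr,
                       quantiles=q,
    ...<2 lines>...
                       out=out,
                       weights=wgt)
    slices_having_nans = np.isnan(arr[-1, ...])
                                  ~~~^^^^^^^^^
IndexError: index -1 is out of bounds for axis 0 with size 0
```

View pics/w1.png

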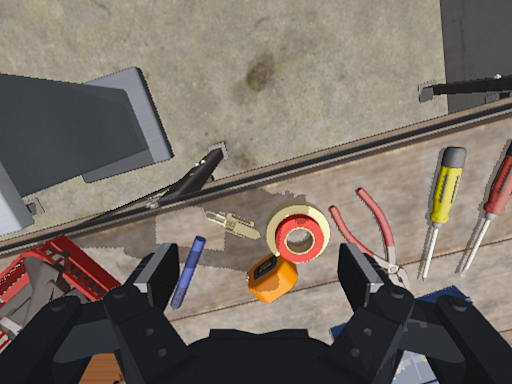

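The moves were refused because every row needs all four keys. This picture is still the start view: tape and tape measure at the centre, and the edge of the board at (110,365).

drive_tool([
  {"x": -0.33,"y": -0.25,"z": 0,"roll": 0},
  {"x": -0.66,"y": -0.5,"z": 0,"roll": 0},
  {"x": -1,"y": -0.75,"z": 0,"roll": 0},
  {"x": -1,"y": -0.75,"z": 0,"roll": 0},
])

```text
t: 2.43
position: [0.2447, 0.4059, 0.2314]
tcp_rot: [0.443, 3.109, -0.001]
ft_force: [0.3, -0.5, 0.6]
finger_gap: 1.006
grasp_force: 0.0
```

drive_tool([
  {"x": -0.33,"y": -0.25,"z": 0,"roll": 0},
  {"x": -0.66,"y": -0.5,"z": 0,"roll": 0},
  {"x": -1,"y": -0.75,"z": 0,"roll": 0},
  {"x": -1,"y": -0.75,"z": 0,"roll": 0},
])

```text
t: 2.77
position: [0.3351, 0.2858, 0.2316]
tcp_rot: [0.445, 3.108, -0.001]
ft_force: [0.1, 0.3, -0.7]
finger_gap: 1.001
grasp_force: 0.0
```

drive_tool([
  {"x": -0.33,"y": -0.25,"z": 0,"roll": 0},
  {"x": -0.66,"y": -0.5,"z": 0,"roll": 0},
  {"x": -1,"y": -0.75,"z": -0.1,"roll": 0},
  {"x": -1,"y": -0.75,"z": -0.1,"roll": 0},
  {"x": -1,"y": -0.75,"z": -0.1,"roll": 0},
  {"x": -1,"y": -0.75,"z": -0.1,"roll": 0},
])

```text
t: 3.27
position: [0.4243, 0.1679, 0.2435]
tcp_rot: [-0.446, -3.11, -0.001]
ft_force: [-0.2, 0.2, 0.9]
finger_gap: 0.999
grasp_force: 0.0
```

```bash
sed -i "s/^print('jaw top'/if len(j): print('jaw top'/" s.py; python3 s.py pics/w2.png
```

```text
vjaw 0.88 [ 0.1643 -0.0064  0.0518]
trigger_pad 0.85 [ 0.0081 -0.0039  0.1394]
handle_mid 0.57 [ 0.0326 -0.0046  0.0139]
nose_face 0.43 [0.0658 0.0003 0.0354]
board [[-0.0875, -0.0508, 0.0136], [0.0784, -0.0171, 0.0159], [0.2055, 0.0476, 0.0216]]
jaw top 865 [[0.1471, -0.0221, 0.0436], [0.168, -0.0025, 0.0518], [0.1843, 0.0189, 0.0536]]
y -0.022 x [0.1472 0.1833]
y -0.018 x [0.1473 0.1836]
y -0.014 x [0.1516 0.1831]
y -0.01 x [0.1551 0.1834]
y -0.006 x [0.1588 0.1839]
y -0.002 x [0.1625 0.1842]
y 0.002 x [0.1601 0.1835]
y 0.006 x [0.1557 0.183 ]
y 0.01 x [0.1523 0.184 ]
y 0.014 x [0.1486 0.1834]
y 0.018 x [0.147 0.183]
tops 690 [[-0.0349, -0.0119, 0.1454], [-0.0218, -0.0029, 0.1535], [0.0163, 0.0083, 0.1566]] (array([  0,   6, 107, 135, 169, 101,   0,   0,   0,   0,  30, 102]), array([-4.50000000e-02, -4.00000000e-02, -3.50000000e-02, -3.00000000e-02,
       -2.50000000e-02, -2.00000000e-02, -1.50000000e-02, -1.00000000e-02,
       -5.00000000e-03, -2.08166817e-17,  5.00000000e-03,  1.00000000e-02,
        1.50000000e-02]))
nose/rod [[0.0501, -0.0105, 0.0326], [0.0622, -0.0027, 0.0417], [0.0748, 0.0077, 0.0465]]
pos [0.4229 0.1699 0.2431] yaxis [0.276 0.961 0.   ] z [-5.e-04  3.e-04 -1.e+00] j6 -1.034
frac [-0.183 -0.12  -0.057] roll 0.0 n 0.1829105531344736
```

View pics/w2.png

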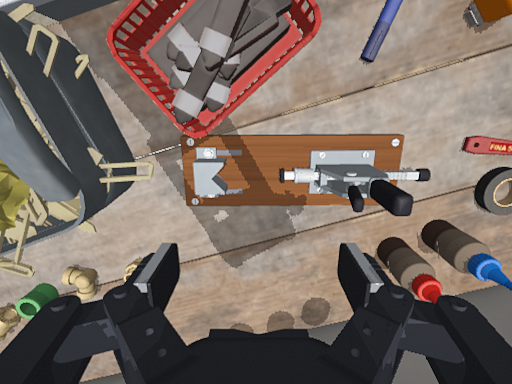

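The wrist view shows the V jaw at (207,180), the nose face at (283,175), the trigger at (358,197), the handle at (392,197) and the coupling at (38,300). The jaw front sits at clamp x≈0.147, which puts the seat at x≈0.136. There is a −1.7 mm lateral correction to the clamp origin. The jaw height of 52 mm and handle top of 156 mm agree with the text.

drive_tool([
  {"x": -0.2,"y": -0.33,"z": 0,"roll": 0.07},
  {"x": -0.4,"y": -0.66,"z": 0,"roll": 0.14},
  {"x": -0.6,"y": -0.99,"z": 0,"roll": 0.21},
  {"x": -0.6,"y": -0.99,"z": 0,"roll": 0.28},
  {"x": -0.6,"y": -0.99,"z": 0,"roll": 0.36},
  {"x": -0.6,"y": -0.99,"z": 0,"roll": 0.44},
  {"x": -0.6,"y": -0.99,"z": 0,"roll": 0.5},
  {"x": -0.6,"y": -0.99,"z": 0,"roll": 0.5},
])

```text
t: 4.18
position: [0.4595, 0.0355, 0.2432]
tcp_rot: [-1.598, -2.705, -0.0]
ft_force: [-0.3, -0.0, 0.2]
finger_gap: 1.0
grasp_force: 0.0
```

```bash
cat >> h.py <<'E'
CO=np.array([.4605,.2645,0])
E
python3 -c "
from h import *
goto([.533,-.20,.243])"
```

```text
pos [0.4595 0.0355 0.2432] yaxis [ 0.876  0.483 -0.   ] z [-3.e-04  3.e-04 -1.e+00] j6 -0.55
frac [-2.015e+00 -4.110e-01  1.000e-03] roll 0.0 n 2.014705196832
```

drive_tool([
  {"x": -0.33,"y": -0.07,"z": 0,"roll": 0.07},
  {"x": -0.66,"y": -0.14,"z": 0,"roll": 0.14},
  {"x": -1,"y": -0.2,"z": 0,"roll": 0.21},
  {"x": -1,"y": -0.2,"z": 0,"roll": 0.28},
  {"x": -1,"y": -0.2,"z": 0,"roll": 0.36},
  {"x": -1,"y": -0.2,"z": 0,"roll": 0.44},
  {"x": -1,"y": -0.2,"z": 0,"roll": 0.5},
  {"x": -1,"y": -0.2,"z": 0,"roll": 0.5},
  {"x": -1,"y": -0.2,"z": 0,"roll": 0.5},
])

```text
t: 4.93
position: [0.4967, -0.0812, 0.2432]
tcp_rot: [-2.506, -1.894, -0.0]
ft_force: [-0.0, -0.2, -0.6]
finger_gap: 1.0
grasp_force: 0.0
```

```bash
cat > c.py <<'E'
from h import *
import sys
w=imaging.grab_frame('wrist'); cv2.imwrite(sys.argv[1],w['pixels'])
for l in ['coupling','elbow','nipple']:
    for r in finder.spot_in(w,l)[:2]: print(l,round(r['score'],2),world(w,r['position']).round(4))
for r in finder.silhouettes(w,'coupling')[:1]:
    c=cloud(w,r['mask']); print(r['score'],len(c),np.percentile(c,[1,50,99],axis=0).round(4).tolist())
    t=c[(c[:,2]>.034)&(c[:,2]<.046)]; print('rim',cv2.minEnclosingCircle((t[:,:2]*1000).astype(np.float32)),np.median(t[:,2]))
goto([.533,-.235,.243])
E
python3 c.py pics/w3.png
```

```text
coupling 0.82 [ 0.5303 -0.2285  0.0318]
elbow 0.97 [ 0.5188 -0.1512  0.026 ]
nipple 0.62 [ 0.5292 -0.0584  0.0258]
0.95 803 [[0.5152, -0.2505, 0.0004], [0.5337, -0.2272, 0.0314], [0.5522, -0.2142, 0.0414]]
rim ((533.5325927734375, -232.83969116210938), 19.395593643188477) 0.0397282185035558
pos [ 0.4967 -0.0817  0.2433] yaxis [ 0.961 -0.276  0.   ] z [ 1.e-04  0.e+00 -1.e+00] j6 0.004
frac [-1.144  0.644  0.003] roll 0.0 n 1.1444314555127248
```

View pics/w3.png

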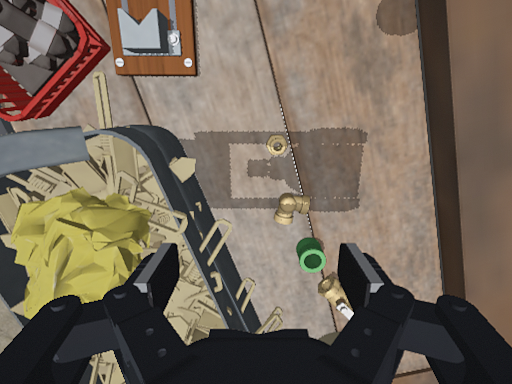

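The wrist view shows the coupling at (311,254), the elbow at (290,208) and the nipple at (277,146). The valve is at (335,295) and the tray is on the left. Before descending I'll check that the fingers have room.

```bash
python3 - <<'E'
from h import *
p=imaging.grab_frame('top'); w=imaging.grab_frame('wrist')
for n,q in (('top',p),('wrist',w)):
    P=cloud(q,np.ones((384,512),bool)); D=P-[.5335,-.2328,0]; u=D@CY; v=D@(-CD)
    for a in [(-.09,-.06),(-.06,-.035),(.035,.06),(.06,.09)]:
        k=(u>a[0])&(u<a[1])&(abs(v)<.022)&(P[:,2]<.15); print(n,a,k.sum(),np.percentile(P[k,2],[5,50,95,100]).round(3) if k.any() else '')
goto([.5335,-.2328,.15])
E
```

```text
top (-0.09, -0.06) 176 [-0.004  0.     0.004  0.005]
top (-0.06, -0.035) 145 [-0.004  0.     0.004  0.007]
top (0.035, 0.06) 0 
top (0.06, 0.09) 0 
wrist (-0.09, -0.06) 511 [-0.001  0.     0.068  0.073]
wrist (-0.06, -0.035) 399 [-0.001  0.     0.001  0.002]
wrist (0.035, 0.06) 286 [-0.001  0.     0.001  0.002]
wrist (0.06, 0.09) 226 [-0.001  0.     0.001  0.002]
pos [ 0.4967 -0.0818  0.2433] yaxis [ 0.961 -0.277  0.   ] z [ 1.e-04  1.e-04 -1.e+00] j6 0.005
frac [-1.124  0.643  0.778] roll 0.0 n 1.123764246886775
```

drive_tool([
  {"x": -0.33,"y": 0.2,"z": 0,"roll": 0},
  {"x": -0.66,"y": 0.43,"z": 0,"roll": 0},
  {"x": -1,"y": 0.643,"z": 0.3,"roll": 0},
  {"x": -1,"y": 0.643,"z": 0.5,"roll": 0},
  {"x": -1,"y": 0.643,"z": 0.78,"roll": 0},
  {"x": -1,"y": 0.643,"z": 0.78,"roll": 0},
  {"x": -1,"y": 0.643,"z": 0.78,"roll": 0},
], jaw=0.45)

```text
t: 5.87
position: [0.5356, -0.2179, 0.1468]
tcp_rot: [-2.506, -1.883, 0.004]
ft_force: [1.0, 1.7, 0.8]
finger_gap: 0.722
grasp_force: 0.0
```

```bash
python3 - <<'E'
from h import *
goto([.5335,-.2328,.010])
E
```

```text
pos [ 0.5356 -0.2179  0.1468] yaxis [ 0.96  -0.278 -0.007] z [-0.0065  0.0039 -1.    ] j6 -0.203
frac [-0.127  0.026  1.139] roll 0.0 n 1.139303261620116
```

drive_tool([
  {"x": -0.124,"y": 0,"z": 0,"roll": 0},
  {"x": -0.124,"y": 0,"z": 0.1,"roll": 0},
  {"x": -0.124,"y": 0,"z": 0.3,"roll": 0},
  {"x": -0.124,"y": 0,"z": 0.5,"roll": 0},
  {"x": -0.124,"y": 0,"z": 0.7,"roll": 0},
  {"x": -0.124,"y": 0,"z": 0.7,"roll": 0},
])

```text
t: 6.37
position: [0.5314, -0.2306, 0.0623]
tcp_rot: [-2.505, -1.885, 0.003]
ft_force: [-1.3, 0.6, -0.8]
finger_gap: 0.725
grasp_force: 0.0
```

```bash
python3 c.py pics/w4.png;python3 - <<'E'
from h import *
goto([.5335,-.2328,.010])
E
```

```text
coupling 0.74 [ 0.5332 -0.2321  0.0363]
elbow 0.76 [ 0.5223 -0.158   0.0277]
0.66 2965 [[0.5159, -0.2507, -0.0003], [0.5341, -0.2326, 0.0371], [0.5524, -0.2139, 0.0411]]
rim ((533.8154296875, -232.79779052734375), 19.52091407775879) 0.039538554094829426
pos [ 0.5352 -0.2335  0.0689] yaxis [ 0.961 -0.278  0.005] z [ 0.005  -0.0026 -1.    ] j6 -0.227
frac [-0.018 -0.006 -1.451] roll 0.0 n 1.4507174132815124
pos [ 0.5352 -0.2335  0.0689] yaxis [ 0.961 -0.278  0.005] z [ 0.005  -0.0026 -1.    ] j6 -0.227
frac [ 0.003 -0.018  0.491] roll 0.0 n 0.49089280905864985
```

View pics/w4.png

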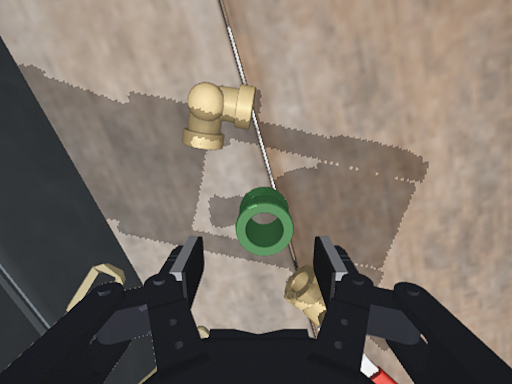

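The coupling at (264,230) is centred between the fingers, and the valve is clear of the pads. I'll descend slowly and grip.

drive_tool([
  {"x": 0,"y": 0,"z": 0.08,"roll": 0},
  {"x": 0,"y": 0,"z": 0.16,"roll": 0},
  {"x": 0,"y": 0,"z": 0.24,"roll": 0},
  {"x": 0,"y": 0,"z": 0.32,"roll": 0},
  {"x": 0,"y": 0,"z": 0.4,"roll": 0},
  {"x": 0,"y": 0,"z": 0.46,"roll": 0},
  {"x": 0,"y": 0,"z": 0.46,"roll": 0},
  {"x": 0,"y": 0,"z": 0.46,"roll": 0},
])

```text
t: 7.28
position: [0.5328, -0.2327, 0.0095]
tcp_rot: [-2.51, -1.886, 0.001]
ft_force: [-0.7, 0.1, -0.5]
finger_gap: 0.726
grasp_force: 0.0
```

drive_tool([
  {"x": 0,"y": 0,"z": 0,"roll": 0},
  {"x": 0,"y": 0,"z": 0,"roll": 0},
  {"x": 0,"y": 0,"z": 0,"roll": 0},
  {"x": 0,"y": 0,"z": 0,"roll": 0},
  {"x": 0,"y": 0,"z": 0,"roll": 0},
  {"x": 0,"y": 0,"z": 0,"roll": 0},
], jaw=-0.4, squeeze=25)

```text
t: 7.78
position: [0.534, -0.2333, 0.0114]
tcp_rot: [2.51, 1.886, 0.001]
ft_force: [1.2, 0.4, 2.4]
finger_gap: 0.434
grasp_force: 25.3
```

drive_tool([
  {"x": 0,"y": 0,"z": -0.1,"roll": 0},
  {"x": 0,"y": 0,"z": -0.25,"roll": 0},
  {"x": 0,"y": 0,"z": -0.4,"roll": 0},
  {"x": 0,"y": 0,"z": -0.55,"roll": 0},
  {"x": 0,"y": 0,"z": -0.7,"roll": 0},
  {"x": 0,"y": 0,"z": -0.85,"roll": 0},
  {"x": 0,"y": 0,"z": -1,"roll": 0},
  {"x": 0,"y": 0,"z": -1,"roll": 0},
  {"x": 0,"y": 0,"z": -1,"roll": 0},
])

```text
t: 8.53
position: [0.5338, -0.2333, 0.132]
tcp_rot: [2.509, 1.886, 0.002]
ft_force: [-0.6, -0.0, -1.4]
finger_gap: 0.439
grasp_force: 25.2
```

```bash
python3 - <<'E'
from h import *
s=telemetry.read_state(); print(s['finger_gap'],s['grasp_force'])
T=CO+.127*CD; print(T)
goto([T[0],T[1],.13])
E
```

```text
0.43914663283832966 25.162960376765113
[0.425448  0.1424276 0.       ]
pos [ 0.5338 -0.2333  0.132 ] yaxis [ 0.961 -0.278  0.003] z [ 0.0025 -0.0013 -1.    ] j6 -0.228
frac [ 2.756 -1.738  0.01 ] roll 0.0 n 2.7560786126074497
```

drive_tool([
  {"x": 0.15,"y": -0.1,"z": 0,"roll": 0},
  {"x": 0.4,"y": -0.25,"z": 0,"roll": 0},
  {"x": 0.65,"y": -0.42,"z": 0,"roll": 0},
  {"x": 0.92,"y": -0.58,"z": 0,"roll": 0},
])

```text
t: 8.87
position: [0.4951, -0.1064, 0.1282]
tcp_rot: [-2.51, -1.883, 0.004]
ft_force: [0.9, 0.8, -0.6]
finger_gap: 0.433
grasp_force: 25.2
```

drive_tool([
  {"x": 0.25,"y": -0.16,"z": 0,"roll": 0},
  {"x": 0.5,"y": -0.32,"z": 0,"roll": 0},
  {"x": 0.75,"y": -0.48,"z": 0,"roll": 0},
  {"x": 0.92,"y": -0.58,"z": 0,"roll": 0},
])

```text
t: 9.2
position: [0.4583, 0.0205, 0.1284]
tcp_rot: [-2.507, -1.887, 0.004]
ft_force: [0.2, 0.3, 0.1]
finger_gap: 0.433
grasp_force: 25.2
```

drive_tool([
  {"x": 0.2,"y": -0.13,"z": 0,"roll": 0},
  {"x": 0.4,"y": -0.25,"z": 0,"roll": 0},
  {"x": 0.6,"y": -0.38,"z": 0,"roll": 0},
  {"x": 0.78,"y": -0.49,"z": 0,"roll": 0},
  {"x": 0.87,"y": -0.55,"z": 0,"roll": 0},
  {"x": 0.92,"y": -0.58,"z": 0,"roll": 0},
  {"x": 0.92,"y": -0.58,"z": 0,"roll": 0},
  {"x": 0.92,"y": -0.58,"z": 0,"roll": 0},
  {"x": 0.92,"y": -0.58,"z": 0,"roll": 0},
  {"x": 0.92,"y": -0.58,"z": 0,"roll": 0},
])

```text
t: 10.03
position: [0.425, 0.1423, 0.1302]
tcp_rot: [2.513, 1.885, -0.001]
ft_force: [-0.2, 0.4, 0.2]
finger_gap: 0.437
grasp_force: 25.2
```

```bash
cat > s2.py <<'E'
from h import *
import sys
w=imaging.grab_frame('wrist'); cv2.imwrite(sys.argv[1],w['pixels'])
P=cl(cloud(w,np.ones((384,512),bool)))
j=P[(P[:,2]>.042)&(P[:,2]<.058)&(P[:,0]>.12)&(P[:,0]<.22)&(abs(P[:,1])<.04)]
if len(j):print('jaw top',len(j),np.percentile(j,[1,50,99],axis=0).round(4).tolist())
for a in np.arange(-.02,.021,.004):
    k=j[abs(j[:,1]-a)<.002]
    if len(k)>3: print('y',a.round(3),'x',np.percentile(k[:,0],[2,97]).round(4))
r=finder.silhouettes(w,'coupling')
if r:
    c=cl(cloud(w,r[0]['mask'])); t=c[c[:,2]>c[:,2].max()-.008]; print('coupling',r[0]['score'],cv2.minEnclosingCircle((t[:,:2]*1000).astype(np.float32)),np.percentile(c,[1,99],axis=0).round(4).tolist())
s=telemetry.read_state(); print('tcp clamp',cl(s['position']).round(4),s['finger_gap'],s['grasp_force'],s['ft_force'].round(1))
E
python3 s2.py pics/w5.png; python3 -c "
from h import *
T=CO+.127*CD;goto([T[0],T[1],.0275])"
```

```text
jaw top 78 [[0.1742, -0.0102, 0.051], [0.1764, -0.0009, 0.052], [0.1792, 0.0075, 0.0531]]
y -0.008 x [0.1747 0.1778]
y -0.004 x [0.1743 0.1792]
y 0.0 x [0.1744 0.1791]
y 0.004 x [0.1743 0.1787]
y 0.008 x [0.1759 0.177 ]
coupling 0.64 ((126.589111328125, -1.7782237529754639), 19.768024444580078) [[0.1076, -0.0188, 0.121], [0.1441, 0.0163, 0.1599]]
tcp clamp [[ 0.1271 -0.0003  0.1304]] 0.43644559420395096 25.21332773621907 [ 0.4  0.3 -0.7]
pos [0.4251 0.1424 0.1304] yaxis [ 0.96 -0.28  0.  ] z [-0.e+00 -1.e-04 -1.e+00] j6 0.48
frac [0.001 0.003 0.858] roll 0.0 n 0.8578753498797718
```

View pics/w5.png

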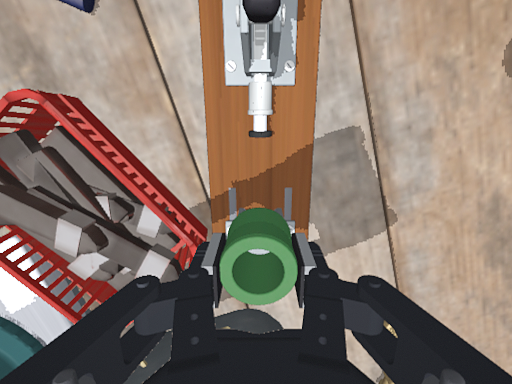

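The coupling hangs plumb in the grip, with its underside 9.5 mm below the TCP. I'll check the two strips at (232,200) and (288,200), and the basket, for finger clearance.

```bash
python3 - <<'E'
from h import *
for n in ('wrist','top'):
    P=cl(cloud(imaging.grab_frame(n),np.ones((384,512),bool)))
    for x in ((.10,.107),(.107,.112),(.112,.118),(.118,.125),(.125,.135)):
        o=[]
        for y in (-.08,-.07,-.06,-.05,-.04,-.03,-.024,-.020,.020,.024,.03,.04,.05,.06):
            k=(P[:,0]>x[0])&(P[:,0]<x[1])&(abs(P[:,1]-y)<.002)&(P[:,2]<.115)
            o.append(round(float(np.percentile(P[k,2],95)),3) if k.sum()>2 else None)
        print(n,x,o)
E
```

```text
wrist (0.1, 0.107) [0.001, 0.001, 0.001, 0.016, 0.017, 0.017, 0.017, 0.017, 0.017, 0.017, 0.017, 0.017, 0.017, 0.0]
wrist (0.107, 0.112) [0.001, 0.001, 0.001, 0.016, 0.017, 0.017, 0.017, 0.017, 0.017, 0.017, 0.017, 0.017, 0.017, 0.0]
wrist (0.112, 0.118) [0.001, 0.001, 0.001, 0.016, 0.017, 0.017, 0.017, 0.017, 0.016, 0.017, 0.016, 0.016, 0.016, 0.001]
wrist (0.118, 0.125) [0.001, 0.001, 0.0, 0.016, 0.017, 0.017, 0.017, 0.017, 0.017, 0.017, 0.017, 0.017, 0.016, 0.001]
wrist (0.125, 0.135) [0.064, 0.001, -0.0, 0.016, 0.017, 0.017, 0.017, 0.017, 0.017, 0.017, 0.017, 0.017, 0.016, 0.001]
top (0.1, 0.107) [-0.0, None, None, None, None, None, None, None, None, None, None, None, None, None]
top (0.107, 0.112) [None, None, None, None, None, None, None, None, None, None, None, None, None, None]
top (0.112, 0.118) [None, None, None, None, None, None, None, None, None, None, None, None, None, None]
top (0.118, 0.125) [-0.0, None, None, None, None, None, None, None, None, None, None, None, None, None]
top (0.125, 0.135) [0.065, 0.006, 0.0, 0.003, 0.017, None, None, None, None, None, None, None, None, None]
```

drive_tool([
  {"x": 0,"y": 0,"z": 0.1,"roll": 0},
  {"x": 0,"y": 0,"z": 0.24,"roll": 0},
  {"x": 0,"y": 0,"z": 0.38,"roll": 0},
  {"x": 0,"y": 0,"z": 0.52,"roll": 0},
  {"x": 0,"y": 0,"z": 0.64,"roll": 0},
  {"x": 0,"y": 0,"z": 0.74,"roll": 0},
  {"x": 0,"y": 0,"z": 0.81,"roll": 0},
  {"x": 0,"y": 0,"z": 0.85,"roll": 0},
  {"x": 0,"y": 0,"z": 0.868,"roll": 0},
  {"x": 0,"y": 0,"z": 0.868,"roll": 0},
  {"x": 0,"y": 0,"z": 0.868,"roll": 0},
  {"x": 0,"y": 0,"z": 0.868,"roll": 0},
])

```text
t: 11.23
position: [0.4254, 0.1433, 0.0273]
tcp_rot: [2.511, 1.887, 0.002]
ft_force: [-0.8, 0.1, 3.6]
finger_gap: 0.434
grasp_force: 25.5
```

```bash
python3 s2.py pics/w6.png
```

```text
jaw top 4717 [[0.1201, -0.0299, 0.0423], [0.1406, -0.0004, 0.0519], [0.1644, 0.029, 0.0572]]
y -0.02 x [0.1206 0.1615]
y -0.016 x [0.1209 0.1613]
y -0.012 x [0.124  0.1626]
y -0.008 x [0.1347 0.1634]
y -0.004 x [0.1372 0.1647]
y 0.0 x [0.1378 0.1652]
y 0.004 x [0.1359 0.1641]
y 0.008 x [0.1317 0.1629]
y 0.012 x [0.1207 0.1619]
y 0.016 x [0.1203 0.162 ]
y 0.02 x [0.1467 0.1625]
coupling 0.65 ((125.36286163330078, -1.3545639514923096), 19.547218322753906) [[0.1066, -0.0186, 0.0186], [0.1429, 0.0164, 0.057]]
tcp clamp [[ 0.1262 -0.0003  0.0273]] 0.4364443972839047 25.636926508614124 [-1.9 -0.6  4.8]
```

drive_tool([
  {"x": 0,"y": 0,"z": 0,"roll": 0},
  {"x": 0,"y": 0,"z": 0,"roll": 0},
  {"x": 0,"y": 0,"z": 0,"roll": 0},
  {"x": 0,"y": 0,"z": 0,"roll": 0},
  {"x": 0,"y": 0,"z": 0,"roll": 0},
], jaw=0.3)

```text
t: 11.75
position: [0.4247, 0.1432, 0.0261]
tcp_rot: [-2.511, -1.887, 0.0]
ft_force: [1.1, -0.2, -0.9]
finger_gap: 0.651
grasp_force: 0.0
```

drive_tool([
  {"x": 0,"y": 0,"z": -0.05,"roll": 0},
  {"x": 0,"y": 0,"z": -0.15,"roll": 0},
  {"x": 0,"y": 0,"z": -0.3,"roll": 0},
  {"x": 0,"y": 0,"z": -0.45,"roll": 0},
  {"x": 0,"y": 0,"z": -0.65,"roll": 0},
  {"x": 0,"y": 0,"z": -0.85,"roll": 0},
  {"x": 0,"y": 0,"z": -1,"roll": 0},
  {"x": 0,"y": 0,"z": -1,"roll": 0},
  {"x": 0,"y": 0,"z": -1,"roll": 0},
])

```text
t: 12.5
position: [0.4256, 0.1434, 0.1477]
tcp_rot: [2.51, 1.887, 0.005]
ft_force: [0.3, 0.3, -0.7]
finger_gap: 0.653
grasp_force: 0.0
```

```bash
python3 s2.py pics/w7.png
```

```text
jaw top 2033 [[0.1214, -0.0201, 0.0427], [0.1601, -0.0002, 0.052], [0.1842, 0.0208, 0.057]]
y -0.02 x [0.1215 0.1823]
y -0.016 x [0.1214 0.183 ]
y -0.012 x [0.1221 0.1829]
y -0.008 x [0.1354 0.1834]
y -0.004 x [0.1377 0.1833]
y 0.0 x [0.1384 0.1831]
y 0.004 x [0.1372 0.1829]
y 0.008 x [0.1339 0.1834]
y 0.012 x [0.1216 0.183 ]
y 0.016 x [0.1211 0.183 ]
y 0.02 x [0.1473 0.1832]
coupling 0.83 ((125.88990020751953, -0.8054656982421875), 19.317575454711914) [[0.1071, -0.0183, 0.0193], [0.1434, 0.0171, 0.0572]]
tcp clamp [[ 0.1268 -0.0015  0.1452]] 0.6478724746755319 0.0 [ 0.5 -0.7  0.2]
```

View pics/w7.png

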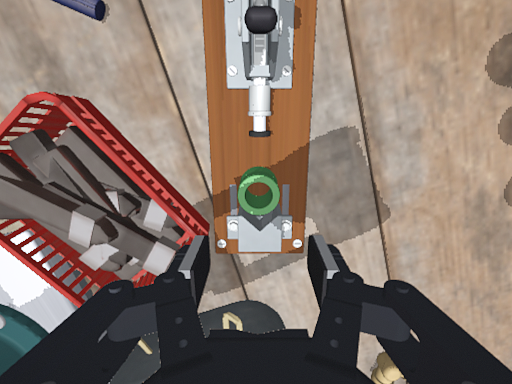

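The coupling stands upright about 10 mm ahead of its seat (258,190), clear of the nose at (260,133). Next I go to the handle and trigger.

drive_tool([
  {"x": 0,"y": 0,"z": -0.3,"roll": 0},
  {"x": 0,"y": 0,"z": -0.6,"roll": -0.07},
  {"x": 0.1,"y": 0,"z": -0.78,"roll": -0.14},
  {"x": 0.3,"y": 0,"z": -0.78,"roll": -0.21},
  {"x": 0.5,"y": 0,"z": -0.78,"roll": -0.28},
  {"x": 0.7,"y": 0,"z": -0.78,"roll": -0.36},
  {"x": 0.9,"y": 0,"z": -0.78,"roll": -0.43},
  {"x": 1,"y": 0,"z": -0.78,"roll": -0.5},
  {"x": 1,"y": 0,"z": -0.78,"roll": -0.57},
  {"x": 1,"y": 0,"z": -0.78,"roll": -0.64},
  {"x": 1,"y": 0,"z": -0.78,"roll": -0.71},
  {"x": 1,"y": 0,"z": -0.78,"roll": -0.78},
])

```text
t: 13.6
position: [0.4575, 0.2584, 0.2374]
tcp_rot: [-0.96, -2.988, 0.005]
ft_force: [-0.9, 1.0, -0.7]
finger_gap: 0.646
grasp_force: 0.0
```

drive_tool([
  {"x": 0,"y": 0,"z": 0,"roll": -0.07},
  {"x": 0,"y": 0,"z": 0,"roll": -0.14},
  {"x": 0,"y": 0,"z": 0,"roll": -0.22},
  {"x": 0,"y": 0,"z": 0,"roll": -0.22},
  {"x": 0,"y": 0,"z": 0,"roll": -0.22},
  {"x": 0,"y": 0,"z": 0,"roll": -0.22},
], jaw=0.6)

```text
t: 14.1
position: [0.4579, 0.2583, 0.2388]
tcp_rot: [-0.445, -3.108, 0.002]
ft_force: [0.1, -0.5, -0.4]
finger_gap: 0.799
grasp_force: 0.0
```

```bash
cat > n.py <<'E'
from h import *
import sys
w=imaging.grab_frame('wrist'); cv2.imwrite(sys.argv[1],w['pixels'])
P=cl(cloud(w,np.ones((384,512),bool)))
for nm,z0,z1 in (('handle/trig',.10,.165),):
    t=P[(P[:,2]>.146)&(P[:,2]<.162)&(abs(P[:,0])<.06)&(abs(P[:,1])<.02)]
    if len(t): print('tops',np.percentile(t,[1,50,99],axis=0).round(4).tolist())
    for a,b in ((-.06,-.012),(-.012,.04)):
        k=t[(t[:,0]>a)&(t[:,0]<b)]
        if len(k): print('  ',len(k),np.percentile(k,[2,50,98],axis=0).round(4).tolist())
s=telemetry.read_state(); print('tcp clamp',cl(s['position']).round(4),s['t'],s['finger_gap'],s['grasp_force'],s['ft_force'].round(1))
T=CO-.018*CD; goto([T[0],T[1],.23])
E
python3 n.py pics/w8.png
```

```text
tops [[-0.0363, -0.0104, 0.1465], [-0.024, -0.0015, 0.154], [0.0157, 0.0095, 0.1569]]
   472 [[-0.036, -0.0104, 0.1473], [-0.0271, -0.0017, 0.1547], [-0.019, 0.0094, 0.1568]]
   169 [[0.0063, -0.0068, 0.1466], [0.0112, -0.0008, 0.1523], [0.0157, 0.0063, 0.1541]]
tcp clamp [[ 0.0066 -0.0007  0.2391]] 14.15 0.7975187113795018 0.0 [-0.1 -1.7 -0.3]
pos [0.458  0.2584 0.2391] yaxis [ 0.28   0.96  -0.001] z [-1.4e-03 -5.0e-04 -1.0e+00] j6 -0.881
frac [-0.005  0.205  0.076] roll 0.0 n 0.20480752790425213
```

View pics/w8.png

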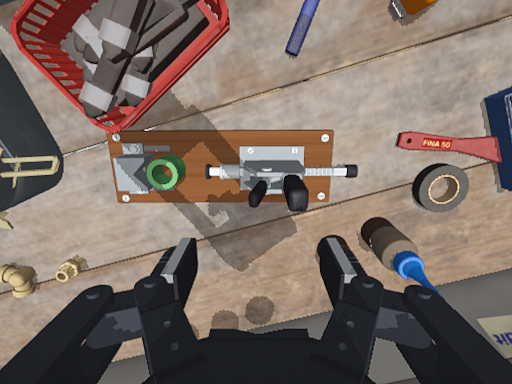

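The coupling is at (165,172), the nose at (210,171), the trigger top at (258,190) and the handle at (295,190). I'll descend fully open round both.

drive_tool([
  {"x": 0,"y": 0.1,"z": 0,"roll": 0},
  {"x": 0,"y": 0.222,"z": 0.1,"roll": 0},
  {"x": 0,"y": 0.222,"z": 0.3,"roll": 0},
  {"x": 0,"y": 0.222,"z": 0.3,"roll": 0},
  {"x": 0,"y": 0.222,"z": 0.3,"roll": 0},
  {"x": 0,"y": 0.222,"z": 0.3,"roll": 0},
], jaw=1)

```text
t: 14.65
position: [0.4658, 0.2844, 0.2046]
tcp_rot: [0.442, 3.11, 0.001]
ft_force: [0.8, -0.1, 0.7]
finger_gap: 1.002
grasp_force: 0.0
```

```bash
python3 n.py pics/w9.png;python3 -c "
from h import *
T=CO-.020*CD;goto([T[0],T[1],.112])"
```

```text
tops [[-0.0366, -0.0104, 0.1464], [-0.0243, -0.0015, 0.154], [0.0154, 0.0097, 0.1568]]
   633 [[-0.0366, -0.0104, 0.1474], [-0.0274, -0.0018, 0.1548], [-0.019, 0.0095, 0.1567]]
   239 [[0.0062, -0.0067, 0.1464], [0.0106, -0.0011, 0.1521], [0.0155, 0.0064, 0.1544]]
tcp clamp [[-0.0207 -0.      0.2054]] 14.7 1.0024681951759298 0.0 [-0.5  0.1  0.8]
pos [0.4662 0.2844 0.2054] yaxis [0.278 0.96  0.001] z [ 0.0019  0.001  -1.    ] j6 -0.845
frac [-0.001 -0.022 -0.205] roll 0.0 n 0.20534570145668815
pos [0.4662 0.2844 0.2054] yaxis [0.278 0.96  0.001] z [ 0.0019  0.001  -1.    ] j6 -0.845
frac [ 0.001 -0.007  0.778] roll 0.0 n 0.778010133091036
```

drive_tool([
  {"x": 0,"y": 0,"z": 0.1,"roll": 0},
  {"x": 0,"y": 0,"z": 0.22,"roll": 0},
  {"x": 0,"y": 0,"z": 0.36,"roll": 0},
  {"x": 0,"y": 0,"z": 0.5,"roll": 0},
  {"x": 0,"y": 0,"z": 0.63,"roll": 0},
  {"x": 0,"y": 0,"z": 0.73,"roll": 0},
  {"x": 0,"y": 0,"z": 0.77,"roll": 0},
  {"x": 0,"y": 0,"z": 0.77,"roll": 0},
  {"x": 0,"y": 0,"z": 0.77,"roll": 0},
])

```text
t: 15.45
position: [0.4659, 0.2842, 0.1121]
tcp_rot: [0.441, 3.11, 0.001]
ft_force: [-0.1, 0.6, 0.9]
finger_gap: 1.0
grasp_force: 0.0
```

drive_tool([
  {"x": 0,"y": 0,"z": 0,"roll": 0},
  {"x": 0,"y": 0,"z": 0,"roll": 0},
  {"x": 0,"y": 0,"z": 0,"roll": 0},
  {"x": 0,"y": 0,"z": 0,"roll": 0},
  {"x": 0,"y": 0,"z": 0,"roll": 0},
  {"x": 0,"y": 0,"z": 0,"roll": 0},
  {"x": 0,"y": 0,"z": 0,"roll": 0},
  {"x": 0,"y": 0,"z": 0,"roll": 0},
], jaw=-0.2, squeeze=25)

```text
t: 16.12
position: [0.4662, 0.2839, 0.1132]
tcp_rot: [0.441, 3.108, 0.0]
ft_force: [-1.6, -2.0, 5.6]
finger_gap: 0.399
grasp_force: 6.0
```

```bash
cat > r.py <<'E'
from h import *
import sys
w=imaging.grab_frame('wrist'); cv2.imwrite(sys.argv[1],w['pixels'])
P=cl(cloud(w,np.ones((384,512),bool)))
s=telemetry.read_state(); print('tcp clamp',cl(s['position']).round(4),'t',round(s['t'],2),'mm',round(85*s['finger_gap'],1),'F',s['grasp_force'].round(1),s['ft_force'].round(1))
# rod line profile: max height and colour along x
b=P[(P[:,2]>.020)&(P[:,2]<.06)&(abs(P[:,1])<.012)]
print('   y prof',end=' ')
for x in np.arange(.056,.135,.003):
    k=b[abs(b[:,0]-x)<.0015]
    print('%d:%s'%(round(x*1000),'%.0f'%(1000*np.percentile(k[:,2],97)) if len(k)>2 else '-'),end=' ')
print()
r=finder.silhouettes(w,'coupling')
if r:
    c=cl(cloud(w,r[0]['mask'])); t=c[(c[:,2]>.05)&(c[:,2]<.062)]; print('coupling',round(r[0]['score'],2),cv2.minEnclosingCircle((t[:,:2]*1000).astype(np.float32)) if len(t) else '')
for x in finder.spot_in(w,'nose_face')[:1]: print('nose',x['score'],cl(world(w,x['position']))[0].round(4))
E
python3 r.py pics/x1.png
```

```text
Traceback (most recent call last):
  File "r.py", line 5, in <module>
    s=telemetry.read_state(); print('tcp clamp',cl(s['position']).round(4),'t',round(s['t'],2),'mm',round(85*s['finger_gap'],1),'F',s['grasp_force'].round(1),s['ft_force'].round(1))
                                                                                                                                    ^^^^^^^^^^^^^^^^^^^^^^
AttributeError: 'float' object has no attribute 'round'
```

View pics/x1.png

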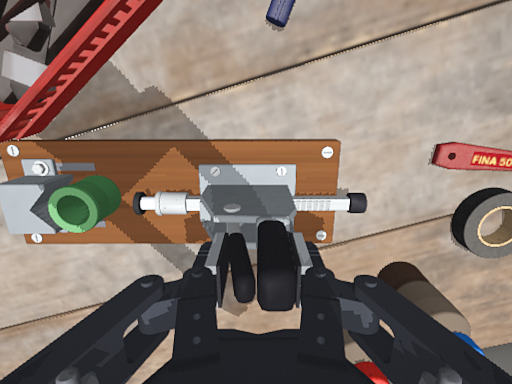

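The trigger is squeezed. The picture shows the nose's black face at (140,203), the white sleeve at (157–187,203) and the coupling at (85,200). That was my tenth picture, so I'll measure by code from here.

```bash
sed -i "s/s\['grasp_force'\].round(1)/round(s['grasp_force'],1)/" r.py; cat >> r.py <<'E'
def line(x,z=.036,y=0.):
    X=(CO+np.outer(x,CD)+y*CY+[0,0,z]); c=w['R']@X.T+w['t'][:,None]; q=w['K']@c; q/=q[2]; return q[:2]
x=np.arange(.058,.132,.001); g=cv2.cvtColor(w['pixels'],cv2.COLOR_BGR2HSV)
px=w['pixels'].astype(np.float32)
o=[]
for dy in (-.003,0,.003):
    q=line(x,y=dy).astype(np.float32); v=cv2.remap(px,q[0][None],q[1][None],cv2.INTER_LINEAR)[0]; o.append(v)
v=np.mean(o,0); print(' '.join('%d:%d%s'%(round(a*1000),c.mean(),'G' if c[1]-c[2]>25 else 'W' if c[2]-c[0]>25 else '') for a,c in zip(x,v)))
E
python3 r.py pics/x2.png
```

```text
tcp clamp [[-0.0202  0.0002  0.1132]] t 16.22 mm 34.1 F 6.0 [-0.8 -2.4  6.7]
   y prof 56:46 59:45 62:47 65:46 68:42 71:42 74:42 77:45 80:46 83:46 86:- 89:- 92:- 95:- 98:- 101:- 104:- 107:56 110:56 113:57 116:57 119:57 122:57 125:55 128:56 131:56 134:56 
coupling 0.57 ((125.10671997070312, -1.4111734628677368), 19.826675415039062)
nose 0.86 [0.0752 0.0022 0.0382]
58:239 59:239 60:239 61:239 62:239 63:239 64:236 65:198 66:230 67:243 68:240 69:245 70:252 71:252 72:252 73:252 74:252 75:252 76:252 77:252 78:253 79:254 80:234 81:165 82:45 83:47 84:69 85:70 86:69 87:73 88:94W 89:100W 90:101W 91:94W 92:91W 93:85W 94:81W 95:82W 96:73W 97:68W 98:63W 99:60 100:58G 101:56G 102:57G 103:57G 104:57G 105:57G 106:57G 107:57G 108:55G 109:55G 110:55G 111:55G 112:55G 113:55G 114:56G 115:56G 116:55G 117:57G 118:62G 119:68G 120:90G 121:110G 122:121G 123:124G 124:124G 125:125G 126:119G 127:103G 128:88G 129:80G 130:70G 131:63G 132:59G
```

drive_tool([
  {"x": 0,"y": 0,"z": 0,"roll": 0},
  {"x": 0,"y": 0,"z": 0,"roll": 0},
  {"x": 0,"y": 0,"z": 0,"roll": 0},
  {"x": 0,"y": 0,"z": 0,"roll": 0},
  {"x": 0,"y": 0,"z": 0,"roll": 0},
  {"x": 0,"y": 0,"z": 0,"roll": 0},
], jaw=0.8)

```text
t: 16.82
position: [0.4656, 0.2843, 0.1115]
tcp_rot: [-0.441, -3.11, -0.001]
ft_force: [-0.2, -0.3, -0.0]
finger_gap: 0.9
grasp_force: 0.0
```

drive_tool([
  {"x": 0,"y": 0,"z": 0,"roll": 0},
  {"x": 0,"y": 0,"z": 0,"roll": 0},
  {"x": 0,"y": 0,"z": 0,"roll": 0},
  {"x": 0,"y": 0,"z": 0,"roll": 0},
  {"x": 0,"y": 0,"z": 0,"roll": 0},
  {"x": 0,"y": 0,"z": 0,"roll": 0},
  {"x": 0,"y": 0,"z": 0,"roll": 0},
  {"x": 0,"y": 0,"z": 0,"roll": 0},
], jaw=-0.2)

```text
t: 17.48
position: [0.4658, 0.284, 0.1123]
tcp_rot: [0.441, 3.11, 0.0]
ft_force: [-1.7, -1.6, 5.3]
finger_gap: 0.406
grasp_force: 5.9
```

```bash
python3 r.py pics/x3.png
```

```text
tcp clamp [[-0.0203 -0.0003  0.1123]] t 17.53 mm 34.1 F 5.9 [-1.5 -2.3  4.8]
   y prof 56:46 59:46 62:46 65:46 68:46 71:46 74:42 77:42 80:42 83:45 86:46 89:46 92:- 95:- 98:- 101:- 104:- 107:56 110:56 113:57 116:57 119:56 122:56 125:55 128:56 131:56 134:56 
coupling 0.69 ((125.1396713256836, -0.9557393193244934), 19.549747467041016)
nose 0.72 [0.0822 0.0017 0.0376]
58:238 59:238 60:239 61:239 62:238 63:238 64:238 65:238 66:238 67:238 68:238 69:233 70:213 71:221 72:240 73:241 74:239 75:250 76:253 77:253 78:253 79:253 80:253 81:253 82:253 83:253 84:254 85:244 86:174 87:60 88:35 89:67 90:71 91:69 92:75 93:83W 94:74W 95:70W 96:71W 97:68W 98:63W 99:59 100:59G 101:57G 102:57G 103:56G 104:57G 105:57G 106:57G 107:57G 108:55G 109:55G 110:55G 111:55G 112:55G 113:56G 114:56G 115:56G 116:55G 117:59G 118:63G 119:68G 120:88G 121:107G 122:120G 123:123G 124:123G 125:125G 126:119G 127:103G 128:90G 129:81G 130:71G 131:62G 132:58G
```

A 34 mm opening isn't quite a full squeeze (the second one gave only one tooth), so I'll close further.

drive_tool([
  {"x": 0,"y": 0,"z": 0,"roll": 0},
  {"x": 0,"y": 0,"z": 0,"roll": 0},
  {"x": 0,"y": 0,"z": 0,"roll": 0},
  {"x": 0,"y": 0,"z": 0,"roll": 0},
], jaw=-0.3)

```text
t: 17.97
position: [0.4661, 0.2848, 0.1125]
tcp_rot: [0.44, 3.109, 0.002]
ft_force: [-0.6, 2.1, 5.8]
finger_gap: 0.379
grasp_force: 25.9
```

drive_tool([
  {"x": 0,"y": 0,"z": 0,"roll": 0},
  {"x": 0,"y": 0,"z": 0,"roll": 0},
  {"x": 0,"y": 0,"z": 0,"roll": 0},
  {"x": 0,"y": 0,"z": 0,"roll": 0},
  {"x": 0,"y": 0,"z": 0,"roll": 0},
  {"x": 0,"y": 0,"z": 0,"roll": 0},
], jaw=0.8)

```text
t: 18.47
position: [0.4656, 0.2842, 0.1114]
tcp_rot: [-0.441, -3.11, -0.001]
ft_force: [-0.5, -0.7, 0.4]
finger_gap: 0.901
grasp_force: 0.0
```

drive_tool([
  {"x": 0,"y": 0,"z": 0,"roll": 0},
  {"x": 0,"y": 0,"z": 0,"roll": 0},
  {"x": 0,"y": 0,"z": 0,"roll": 0},
  {"x": 0,"y": 0,"z": 0,"roll": 0},
  {"x": 0,"y": 0,"z": 0,"roll": 0},
  {"x": 0,"y": 0,"z": 0,"roll": 0},
  {"x": 0,"y": 0,"z": 0,"roll": 0},
  {"x": 0,"y": 0,"z": 0,"roll": 0},
], jaw=-0.3)

```text
t: 19.13
position: [0.4661, 0.2848, 0.1126]
tcp_rot: [0.44, 3.109, 0.003]
ft_force: [1.7, 4.1, 5.5]
finger_gap: 0.388
grasp_force: 29.1
```

```bash
python3 r.py pics/x4.png
```

```text
tcp clamp [[-0.0211 -0.0002  0.1126]] t 19.18 mm 32.1 F 29.1 [1.4 4.1 5.1]
   y prof 56:42 59:46 62:46 65:46 68:46 71:46 74:46 77:46 80:46 83:46 86:42 89:42 92:42 95:45 98:46 101:46 104:- 107:56 110:57 113:57 116:57 119:57 122:56 125:55 128:56 131:56 134:56 
coupling 0.71 ((124.91796875, -1.0720696449279785), 19.685197830200195)
58:239 59:243 60:185 61:142 62:219 63:238 64:237 65:229 66:235 67:237 68:237 69:237 70:237 71:230 72:227 73:230 74:236 75:236 76:237 77:236 78:236 79:233 80:232 81:236 82:237 83:206 84:220 85:240 86:240 87:240 88:248 89:253 90:253 91:250 92:252 93:253 94:253 95:253 96:253 97:254 98:245 99:181 100:48 101:33 102:63 103:70 104:70 105:69 106:64 107:58G 108:55G 109:54G 110:55G 111:55G 112:55G 113:55G 114:56G 115:56G 116:55G 117:57G 118:61G 119:69G 120:87G 121:107G 122:119G 123:122G 124:123G 125:124G 126:118G 127:101G 128:89G 129:80G 130:70G 131:60G 132:58G
```

The nose face is now at x≈0.1035, about 13 mm short of bearing on a seated coupling. I'll make the next stroke in slower steps, since it pushes the coupling into the V.

drive_tool([
  {"x": 0,"y": 0,"z": 0,"roll": 0},
  {"x": 0,"y": 0,"z": 0,"roll": 0},
  {"x": 0,"y": 0,"z": 0,"roll": 0},
  {"x": 0,"y": 0,"z": 0,"roll": 0},
  {"x": 0,"y": 0,"z": 0,"roll": 0},
  {"x": 0,"y": 0,"z": 0,"roll": 0},
], jaw=0.8)

```text
t: 19.78
position: [0.4656, 0.2841, 0.1114]
tcp_rot: [-0.441, -3.11, -0.0]
ft_force: [-0.0, -0.6, 0.0]
finger_gap: 0.898
grasp_force: 0.0
```

drive_tool([
  {"x": 0,"y": 0,"z": 0,"roll": 0},
  {"x": 0,"y": 0,"z": 0,"roll": 0},
  {"x": 0,"y": 0,"z": 0,"roll": 0},
  {"x": 0,"y": 0,"z": 0,"roll": 0},
  {"x": 0,"y": 0,"z": 0,"roll": 0},
], jaw=0.05)

```text
t: 20.2
position: [0.4656, 0.2837, 0.1118]
tcp_rot: [0.441, 3.11, -0.001]
ft_force: [-0.9, -2.2, 1.8]
finger_gap: 0.526
grasp_force: 1.5
```

drive_tool([
  {"x": 0,"y": 0,"z": 0,"roll": 0},
  {"x": 0,"y": 0,"z": 0,"roll": 0},
], jaw=0)

```text
t: 20.37
position: [0.4655, 0.283, 0.1119]
tcp_rot: [-0.442, -3.11, 0.004]
ft_force: [-1.3, -4.2, 3.8]
finger_gap: 0.503
grasp_force: 2.5
```

drive_tool([
  {"x": 0,"y": 0,"z": 0,"roll": 0},
  {"x": 0,"y": 0,"z": 0,"roll": 0},
], jaw=-0.05)

```text
t: 20.53
position: [0.4654, 0.2826, 0.112]
tcp_rot: [-0.442, -3.11, 0.005]
ft_force: [-1.5, -5.2, 4.7]
finger_gap: 0.478
grasp_force: 3.2
```

drive_tool([
  {"x": 0,"y": 0,"z": 0,"roll": 0},
  {"x": 0,"y": 0,"z": 0,"roll": 0},
], jaw=-0.1)

```text
t: 20.7
position: [0.4653, 0.2823, 0.1121]
tcp_rot: [-0.442, -3.11, 0.006]
ft_force: [-3.1, -6.1, 5.6]
finger_gap: 0.448
grasp_force: 3.7
```

drive_tool([
  {"x": 0,"y": 0,"z": 0,"roll": 0},
  {"x": 0,"y": 0,"z": 0,"roll": 0},
], jaw=-0.15)

```text
t: 20.87
position: [0.4656, 0.283, 0.1124]
tcp_rot: [0.442, 3.11, -0.003]
ft_force: [-2.8, -4.9, 6.4]
finger_gap: 0.429
grasp_force: 4.7
```

drive_tool([
  {"x": 0,"y": 0,"z": 0,"roll": 0},
  {"x": 0,"y": 0,"z": 0,"roll": 0},
], jaw=-0.2)

```text
t: 21.03
position: [0.4658, 0.284, 0.1126]
tcp_rot: [0.441, 3.109, 0.0]
ft_force: [-1.8, -3.6, 6.5]
finger_gap: 0.399
grasp_force: 5.7
```

```bash
python3 r.py pics/x5.png
```

```text
tcp clamp [[-0.0202 -0.0002  0.1126]] t 21.08 mm 34.3 F 5.7 [-0.9 -3.3  5.6]
   y prof 56:42 59:42 62:42 65:45 68:46 71:45 74:46 77:45 80:46 83:46 86:46 89:47 92:43 95:42 98:42 101:42 104:46 107:55 110:57 113:57 116:57 119:57 122:57 125:56 128:55 131:54 134:56 
coupling 0.94 ((126.99455261230469, -1.0375794172286987), 19.88854217529297)
58:237 59:237 60:238 61:238 62:237 63:237 64:237 65:238 66:241 67:229 68:141 69:176 70:232 71:233 72:226 73:235 74:237 75:237 76:237 77:237 78:236 79:236 80:236 81:236 82:236 83:236 84:236 85:236 86:232 87:232 88:236 89:236 90:230 91:204 92:227 93:235 94:236 95:244 96:252 97:252 98:252 99:252 100:252 101:252 102:253 103:252 104:247 105:248 106:203 107:83 108:17 109:42 110:53 111:52 112:48 113:48 114:53G 115:56G 116:56G 117:56G 118:56G 119:56G 120:62G 121:67G 122:82G 123:102G 124:115G 125:122G 126:123G 127:124G 128:123G 129:110G 130:94G 131:83G 132:74G
```

drive_tool([
  {"x": 0,"y": 0,"z": 0,"roll": 0},
  {"x": 0,"y": 0,"z": 0,"roll": 0},
  {"x": 0,"y": 0,"z": 0,"roll": 0},
], jaw=-0.3)

```text
t: 21.43
position: [0.4661, 0.2849, 0.1128]
tcp_rot: [0.44, 3.109, 0.003]
ft_force: [-0.6, 1.4, 5.4]
finger_gap: 0.378
grasp_force: 25.9
```

drive_tool([
  {"x": 0,"y": 0,"z": 0,"roll": 0},
  {"x": 0,"y": 0,"z": 0,"roll": 0},
  {"x": 0,"y": 0,"z": 0,"roll": 0},
  {"x": 0,"y": 0,"z": 0,"roll": 0},
  {"x": 0,"y": 0,"z": 0,"roll": 0},
  {"x": 0,"y": 0,"z": 0,"roll": 0},
], jaw=0.8)

```text
t: 21.93
position: [0.4657, 0.2843, 0.1115]
tcp_rot: [0.441, 3.11, 0.001]
ft_force: [-0.4, 0.0, -0.2]
finger_gap: 0.901
grasp_force: 0.0
```

```bash
python3 r.py pics/x6.png
```

```text
tcp clamp [[-0.0204 -0.0005  0.1115]] t 21.98 mm 76.7 F 0.0 [1.1 0.4 0.1]
   y prof 56:42 59:42 62:41 65:43 68:45 71:46 74:46 77:45 80:46 83:46 86:46 89:47 92:46 95:42 98:42 101:42 104:45 107:46 110:56 113:57 116:57 119:57 122:57 125:56 128:56 131:56 134:56 
coupling 0.57 ((128.8803253173828, -0.42089927196502686), 19.94189453125)
nose 0.65 [ 0.102  -0.0009  0.0384]
58:235 59:235 60:235 61:236 62:235 63:235 64:236 65:236 66:236 67:238 68:242 69:180 70:115 71:212 72:229 73:233 74:235 75:235 76:235 77:235 78:235 79:235 80:229 81:234 82:235 83:235 84:235 85:234 86:227 87:229 88:234 89:234 90:235 91:233 92:202 93:208 94:235 95:239 96:239 97:248 98:252 99:252 100:252 101:252 102:253 103:253 104:247 105:248 106:244 107:221 108:143 109:28 110:25 111:48 112:47 113:46 114:46 115:49 116:54G 117:54G 118:55G 119:55G 120:55G 121:56G 122:60G 123:62G 124:78G 125:99G 126:115G 127:121G 128:122G 129:122G 130:123G 131:112G 132:96G
```

drive_tool([
  {"x": 0,"y": 0,"z": 0,"roll": 0},
  {"x": 0,"y": 0,"z": 0,"roll": 0},
  {"x": 0,"y": 0,"z": 0,"roll": 0},
  {"x": 0,"y": 0,"z": 0,"roll": 0},
  {"x": 0,"y": 0,"z": 0,"roll": 0},
], jaw=0.05)

```text
t: 22.5
position: [0.4656, 0.2835, 0.1119]
tcp_rot: [0.442, 3.11, -0.002]
ft_force: [-2.0, -4.0, 3.0]
finger_gap: 0.528
grasp_force: 1.9
```

drive_tool([
  {"x": 0,"y": 0,"z": 0,"roll": 0},
  {"x": 0,"y": 0,"z": 0,"roll": 0},
], jaw=0)

```text
t: 22.67
position: [0.4655, 0.2829, 0.1119]
tcp_rot: [-0.442, -3.11, 0.004]
ft_force: [-2.0, -5.6, 4.8]
finger_gap: 0.502
grasp_force: 2.9
```

drive_tool([
  {"x": 0,"y": 0,"z": 0,"roll": 0},
  {"x": 0,"y": 0,"z": 0,"roll": 0},
], jaw=-0.05)

```text
t: 22.83
position: [0.4653, 0.2824, 0.112]
tcp_rot: [-0.442, -3.11, 0.006]
ft_force: [-2.8, -7.2, 5.9]
finger_gap: 0.475
grasp_force: 3.7
```

drive_tool([
  {"x": 0,"y": 0,"z": 0,"roll": 0},
  {"x": 0,"y": 0,"z": 0,"roll": 0},
], jaw=-0.1)

```text
t: 23.0
position: [0.4652, 0.282, 0.1122]
tcp_rot: [-0.442, -3.11, 0.007]
ft_force: [-2.7, -7.8, 5.4]
finger_gap: 0.456
grasp_force: 4.4
```

drive_tool([
  {"x": 0,"y": 0,"z": 0,"roll": 0},
  {"x": 0,"y": 0,"z": 0,"roll": 0},
  {"x": 0,"y": 0,"z": 0,"roll": 0},
], jaw=-0.15)

```text
t: 23.25
position: [0.4656, 0.283, 0.1125]
tcp_rot: [0.442, 3.11, -0.003]
ft_force: [-2.5, -5.9, 6.3]
finger_gap: 0.427
grasp_force: 4.7
```

```bash
python3 r.py pics/x7.png
```

```text
tcp clamp [[-0.0192 -0.0002  0.1125]] t 23.3 mm 36.2 F 4.7 [-3.1 -4.4  5.9]
   y prof 56:41 59:42 62:42 65:42 68:42 71:43 74:45 77:46 80:46 83:46 86:46 89:46 92:46 95:46 98:46 101:42 104:42 107:42 110:46 113:46 116:56 119:57 122:57 125:57 128:56 131:56 134:55 
coupling 0.86 ((135.41201782226562, 0.9245767593383789), 21.44622039794922)
nose 0.88 [0.1063 0.0006 0.0365]
58:237 59:236 60:236 61:236 62:236 63:236 64:237 65:237 66:237 67:237 68:237 69:237 70:237 71:237 72:238 73:239 74:243 75:174 76:136 77:214 78:239 79:236 80:236 81:237 82:237 83:237 84:237 85:237 86:229 87:234 88:236 89:236 90:236 91:236 92:236 93:236 94:236 95:236 96:236 97:236 98:211 99:205 100:229 101:235 102:241 103:250 104:253 105:252 106:244 107:236 108:227 109:215 110:207 111:208 112:211 113:194 114:112 115:35 116:27 117:42 118:47 119:46 120:47 121:50 122:54G 123:56G 124:55G 125:56G 126:56G 127:58G 128:61G 129:66G 130:80G 131:100G 132:115G
```

drive_tool([
  {"x": 0,"y": 0,"z": 0,"roll": 0},
  {"x": 0,"y": 0,"z": 0,"roll": 0},
  {"x": 0,"y": 0,"z": 0,"roll": 0},
], jaw=-0.2)

```text
t: 23.65
position: [0.4659, 0.284, 0.1127]
tcp_rot: [0.441, 3.109, 0.0]
ft_force: [-0.8, -3.8, 5.6]
finger_gap: 0.403
grasp_force: 8.9
```

```bash
python3 r.py pics/x8.png
```

```text
tcp clamp [[-0.0202 -0.0002  0.1127]] t 23.7 mm 34.2 F 8.9 [-2.4 -3.4  5.2]
   y prof 56:42 59:42 62:42 65:42 68:42 71:42 74:44 77:45 80:46 83:46 86:45 89:46 92:46 95:46 98:47 101:46 104:42 107:42 110:42 113:46 116:55 119:57 122:57 125:57 128:57 131:56 134:54 
coupling 0.6 ((137.8729705810547, -0.5231677293777466), 22.280780792236328)
nose 0.96 [ 0.111  -0.0017  0.0348]
58:235 59:235 60:236 61:236 62:235 63:234 64:236 65:237 66:237 67:237 68:236 69:236 70:236 71:237 72:237 73:237 74:237 75:238 76:242 77:213 78:119 79:162 80:232 81:236 82:236 83:236 84:236 85:235 86:228 87:231 88:236 89:236 90:236 91:236 92:236 93:236 94:236 95:236 96:236 97:236 98:236 99:237 100:218 101:197 102:223 103:240 104:241 105:241 106:238 107:231 108:224 109:210 110:206 111:207 112:207 113:209 114:205 115:169 116:85 117:22 118:32 119:46 120:47 121:46 122:48 123:52 124:55G 125:55G 126:56G 127:55G 128:57G 129:62G 130:63G 131:78G 132:98G
```

The coupling is seated, with the nose about 1 mm in. That spring load is below the rod's friction, so I'll release and take a final stroke that stops short of full.

drive_tool([
  {"x": 0,"y": 0,"z": 0,"roll": 0},
  {"x": 0,"y": 0,"z": 0,"roll": 0},
  {"x": 0,"y": 0,"z": 0,"roll": 0},
  {"x": 0,"y": 0,"z": 0,"roll": 0},
  {"x": 0,"y": 0,"z": 0,"roll": 0},
  {"x": 0,"y": 0,"z": 0,"roll": 0},
], jaw=0.8)

```text
t: 24.3
position: [0.4657, 0.2844, 0.1115]
tcp_rot: [0.441, 3.11, 0.001]
ft_force: [0.7, -0.6, 0.0]
finger_gap: 0.9
grasp_force: 0.0
```

drive_tool([
  {"x": 0,"y": 0,"z": 0,"roll": 0},
  {"x": 0,"y": 0,"z": 0,"roll": 0},
  {"x": 0,"y": 0,"z": 0,"roll": 0},
  {"x": 0,"y": 0,"z": 0,"roll": 0},
  {"x": 0,"y": 0,"z": 0,"roll": 0},
], jaw=0.05)

```text
t: 24.72
position: [0.4656, 0.2838, 0.1118]
tcp_rot: [0.441, 3.11, -0.001]
ft_force: [-0.3, -2.4, 1.6]
finger_gap: 0.526
grasp_force: 1.3
```

drive_tool([
  {"x": 0,"y": 0,"z": 0,"roll": 0},
  {"x": 0,"y": 0,"z": 0,"roll": 0},
  {"x": 0,"y": 0,"z": 0,"roll": 0},
], jaw=-0.03)

```text
t: 24.97
position: [0.4654, 0.283, 0.1119]
tcp_rot: [-0.442, -3.11, 0.004]
ft_force: [-2.3, -4.6, 4.0]
finger_gap: 0.484
grasp_force: 2.5
```

```bash
python3 r.py pics/x9.png
```

```text
tcp clamp [[-0.0191 -0.0004  0.1119]] t 25.02 mm 41.4 F 2.5 [-2.1 -4.3  3.2]
   y prof 56:42 59:42 62:42 65:42 68:42 71:42 74:45 77:46 80:46 83:46 86:46 89:46 92:46 95:46 98:46 101:45 104:42 107:43 110:43 113:46 116:56 119:57 122:57 125:57 128:57 131:57 134:55 
coupling 0.64 ((135.9595184326172, 1.0207387208938599), 21.72113609313965)
nose 0.68 [0.1081 0.0027 0.0364]
58:239 59:239 60:239 61:239 62:239 63:239 64:239 65:239 66:239 67:239 68:240 69:239 70:240 71:240 72:240 73:240 74:240 75:243 76:235 77:161 78:127 79:234 80:238 81:234 82:236 83:236 84:236 85:236 86:236 87:236 88:236 89:236 90:236 91:236 92:236 93:236 94:236 95:233 96:235 97:234 98:236 99:230 100:213 101:217 102:238 103:240 104:241 105:248 106:245 107:231 108:227 109:215 110:206 111:207 112:208 113:210 114:208 115:162 116:70 117:24 118:35 119:45 120:47 121:46 122:48 123:52 124:55G 125:56G 126:55G 127:55G 128:57G 129:62G 130:64G 131:79G 132:100G
```

drive_tool([
  {"x": 0,"y": 0,"z": 0,"roll": 0},
  {"x": 0,"y": 0,"z": 0,"roll": 0},
  {"x": 0,"y": 0,"z": 0,"roll": 0},
], jaw=-0.07)

```text
t: 25.37
position: [0.4653, 0.2825, 0.112]
tcp_rot: [-0.442, -3.11, 0.005]
ft_force: [-2.4, -6.3, 4.6]
finger_gap: 0.465
grasp_force: 3.4
```

drive_tool([
  {"x": 0,"y": 0,"z": 0,"roll": 0},
  {"x": 0,"y": 0,"z": 0,"roll": 0},
  {"x": 0,"y": 0,"z": 0,"roll": 0},
], jaw=-0.11)

```text
t: 25.62
position: [0.4652, 0.2822, 0.1121]
tcp_rot: [-0.442, -3.11, 0.007]
ft_force: [-2.4, -6.5, 5.3]
finger_gap: 0.449
grasp_force: 5.4
```

```bash
python3 r.py pics/y1.png
```

```text
tcp clamp [[-0.0183 -0.0003  0.1121]] t 25.67 mm 37.6 F 5.4 [-2.5 -6.7  5.1]
   y prof 56:41 59:42 62:41 65:42 68:42 71:42 74:45 77:46 80:45 83:46 86:46 89:46 92:46 95:46 98:47 101:45 104:42 107:42 110:42 113:46 116:56 119:56 122:57 125:56 128:57 131:56 134:55 
coupling 0.78 ((137.74081420898438, -1.3749003410339355), 22.10671043395996)
nose 0.57 [ 0.1098 -0.0008  0.0351]
58:238 59:239 60:239 61:239 62:238 63:238 64:239 65:239 66:239 67:239 68:239 69:238 70:239 71:239 72:239 73:239 74:239 75:241 76:244 77:189 78:109 79:204 80:238 81:237 82:236 83:236 84:236 85:236 86:236 87:236 88:236 89:236 90:236 91:236 92:236 93:236 94:236 95:236 96:236 97:236 98:236 99:237 100:212 101:201 102:232 103:240 104:240 105:244 106:245 107:233 108:225 109:213 110:206 111:207 112:208 113:210 114:207 115:172 116:81 117:18 118:35 119:46 120:47 121:47 122:48 123:52 124:55G 125:55G 126:56G 127:55G 128:58G 129:62G 130:65G 131:79G 132:99G
```

drive_tool([
  {"x": 0,"y": 0,"z": 0,"roll": 0},
  {"x": 0,"y": 0,"z": 0,"roll": 0},
  {"x": 0,"y": 0,"z": 0,"roll": 0},
], jaw=-0.15)

```text
t: 26.02
position: [0.4655, 0.2829, 0.1124]
tcp_rot: [0.442, 3.11, -0.004]
ft_force: [-2.4, -5.2, 6.4]
finger_gap: 0.429
grasp_force: 10.1
```

```bash
python3 r.py pics/y2.png
```

```text
tcp clamp [[-0.019  -0.0003  0.1124]] t 26.07 mm 36.4 F 10.1 [-2.3 -5.3  6.8]
   y prof 56:42 59:42 62:42 65:42 68:42 71:42 74:41 77:45 80:46 83:46 86:46 89:46 92:46 95:46 98:47 101:46 104:42 107:42 110:42 113:46 116:56 119:57 122:57 125:57 128:57 131:56 134:56 
coupling 0.56 ((136.27540588378906, -1.605234980583191), 20.525651931762695)
nose 0.75 [0.1093 0.0006 0.0401]
58:237 59:237 60:237 61:236 62:235 63:236 64:236 65:236 66:236 67:236 68:236 69:237 70:239 71:239 72:239 73:239 74:239 75:239 76:239 77:243 78:225 79:148 80:164 81:235 82:238 83:236 84:236 85:237 86:231 87:234 88:236 89:236 90:236 91:236 92:236 93:236 94:236 95:236 96:236 97:236 98:236 99:236 100:236 101:230 102:201 103:224 104:241 105:240 106:240 107:236 108:230 109:214 110:206 111:207 112:207 113:209 114:207 115:178 116:95 117:19 118:30 119:44 120:47 121:47 122:47 123:51 124:55G 125:56G 126:56G 127:55G 128:56G 129:62G 130:64G 131:75G 132:96G
```

drive_tool([
  {"x": 0,"y": 0,"z": 0,"roll": 0},
  {"x": 0,"y": 0,"z": 0,"roll": 0},
  {"x": 0,"y": 0,"z": 0,"roll": 0},
  {"x": 0,"y": 0,"z": 0,"roll": 0},
], jaw=-0.19)

```text
t: 26.5
position: [0.4657, 0.2836, 0.1126]
tcp_rot: [0.441, 3.11, -0.002]
ft_force: [-0.4, -1.9, 4.7]
finger_gap: 0.409
grasp_force: 16.1
```

```bash
python3 r.py pics/y3.png
```

```text
tcp clamp [[-0.0198 -0.0003  0.1126]] t 26.55 mm 34.6 F 16.1 [-1.1 -1.9  5.3]
   y prof 56:42 59:42 62:42 65:42 68:42 71:42 74:42 77:44 80:46 83:45 86:46 89:46 92:46 95:46 98:46 101:47 104:46 107:42 110:42 113:46 116:55 119:56 122:57 125:57 128:56 131:56 134:56 
coupling 0.77 ((136.236083984375, -1.9977041482925415), 20.697410583496094)
nose 0.72 [0.1079 0.0019 0.038 ]
58:236 59:236 60:236 61:235 62:235 63:236 64:236 65:236 66:236 67:236 68:237 69:236 70:236 71:237 72:237 73:237 74:237 75:237 76:237 77:236 78:237 79:240 80:231 81:155 82:136 83:216 84:238 85:237 86:230 87:234 88:236 89:236 90:236 91:236 92:236 93:236 94:236 95:236 96:236 97:236 98:236 99:236 100:233 101:231 102:236 103:237 104:209 105:204 106:233 107:237 108:231 109:215 110:206 111:207 112:207 113:208 114:211 115:189 116:117 117:33 118:26 119:42 120:47 121:46 122:47 123:50 124:54G 125:56G 126:56G 127:56G 128:55G 129:59G 130:64G 131:73G 132:93G
```

The nose is about 5 mm in: the sleeve is 4.7 mm closer to the face, and the 16 N finger force agrees. I'll check that it holds steady, then hand in.

drive_tool([
  {"x": 0,"y": 0,"z": 0,"roll": 0},
  {"x": 0,"y": 0,"z": 0,"roll": 0},
  {"x": 0,"y": 0,"z": 0,"roll": 0},
  {"x": 0,"y": 0,"z": 0,"roll": 0},
  {"x": 0,"y": 0,"z": 0,"roll": 0},
  {"x": 0,"y": 0,"z": 0,"roll": 0},
])

```text
t: 27.15
position: [0.4657, 0.2836, 0.1126]
tcp_rot: [0.441, 3.11, -0.002]
ft_force: [-1.1, -2.0, 5.7]
finger_gap: 0.406
grasp_force: 16.1
```

```bash
python3 r.py pics/y4.png | cut -c1-2000; python3 -c "
from h import *
print(ctrl.job_done())"
```

```text
tcp clamp [[-0.0199 -0.0003  0.1126]] t 27.2 mm 34.6 F 16.1 [-0.7 -2.   5.9]
   y prof 56:42 59:42 62:42 65:42 68:42 71:42 74:42 77:46 80:46 83:45 86:46 89:46 92:46 95:46 98:46 101:46 104:46 107:42 110:42 113:46 116:56 119:56 122:57 125:57 128:57 131:56 134:56 
coupling 0.85 ((137.39256286621094, -1.7684497833251953), 21.423643112182617)
nose 0.8 [0.1109 0.0022 0.0363]
58:236 59:236 60:236 61:236 62:235 63:236 64:236 65:236 66:236 67:236 68:236 69:236 70:236 71:236 72:237 73:237 74:237 75:237 76:237 77:236 78:237 79:240 80:231 81:156 82:136 83:217 84:238 85:237 86:229 87:234 88:236 89:236 90:236 91:236 92:236 93:236 94:236 95:236 96:236 97:236 98:236 99:236 100:233 101:231 102:236 103:237 104:209 105:205 106:233 107:237 108:231 109:215 110:206 111:207 112:207 113:208 114:211 115:189 116:118 117:33 118:27 119:42 120:46 121:46 122:47 123:49 124:55G 125:55G 126:56G 127:56G 128:55G 129:60G 130:64G 131:74G 132:93G
the job is handed in; nothing more can be done
None
```

I handed the job in at about 27 s: the coupling stands seated in the V and the trigger is still squeezed, with the nose measured about 5 mm into its sleeve and the readings steady; the judge gave no verdict.

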